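# Take down the pile and put each thing in its own tray

## Task

The power brick, the sample box, the round tin and the vial have been piled on one another: take the pile apart one thing at a time from the top down and, before taking the next, set each thing the right way up and flat inside the rim of the shallow dark-rimmed wooden tray made for it (brick in the long tray, box in the square one, tin in the wide round one, vial in the little round cup). Keep the vial upright all the while, and leave the amber dropper bottle standing where it is.

Things in the scene. Friction and masses are not known exactly. Their poses are not given: they have to be found in the camera images.
- brick_center (a point): Centre (half-way up) of the plain black power brick at the bottom of the pile: 129 long (its x, counting the cable stub at its -x end; the solid body runs from x = -53 to +64) x 58 wide (its y) x 42 mm high, about 0.36 kg. z up. It lies straight on the desk.
- box_center (a point): Centre (half-way up) of the square sample box with a low black base and a clear lid, through which its white inside with small dark chips shows from above (the lid does not open), which lies on the brick: 59 (its x, with the lip) x 54 (its y) x 18 mm high, about 35 g; can be gripped across its y. z up.
- tin_center (a point): Centre (half-way up) of the round pale metal tin, which lies on the sample box: 49 mm diameter, 18 mm high, about 60 g, its lid does not come off. z up.
- vial_center (a point): Centre (half-way up) of the small screw-cap vial with blue filling, which stands on the tin: 15 mm diameter, 43 mm high, about 12 g. z up along it.
- long_tray: Long wooden tray for the brick, fixed to the desk: inside 147 (its x) x 76 (its y) mm, rim 5 mm wide. Origin: centre of its underside, on the desk. Floor 2 mm above the desk, rim top 5 mm above the desk. The brick may lie either way round.
- square_tray: Square wooden tray for the sample box, fixed: inside 76 x 76 mm along its x and y, rim 5 mm wide. Origin: centre of its underside, on the desk. Floor 2 mm, rim top 5 mm above the desk. The box may be turned by any quarter turn.
- round_tray: Wide round wooden tray for the tin, fixed: inside 68 mm diameter, rim 5 mm wide. Origin: centre of its underside, on the desk. Floor 2 mm, rim top 5 mm above the desk.
- small_cup: Little round wooden cup for the vial, fixed: inside 32 mm diameter, rim 5 mm wide. Origin: centre of its underside, on the desk. Floor 2 mm, rim top 8 mm above the desk.
- bottle_center (a point): Bystander: loose amber dropper bottle standing on the desk, 31 mm diameter, 93 mm high; the point lies on its axis 30 mm above its foot.
Mind the look-alikes: they are no part of the job. Leave any green or turquoise look-alike of the round_tray alone. What is shaped like the part that bears box_center but red or turquoise is not meant.

How it is judged:
On the way, in this order (a step that is already met when the one before it is completed fails the run):
1. the vial is seated in its own tray (horizontal distance between vial_center and small_cup below 0.01 m and height (world z) of vial_center below 0.0257 m and angle between vial_center's own z axis and vertical below 0.06 rad and linear speed of vial below 0.02 m/s), for 0.2 s.
2. the tin is seated in its own tray (horizontal distance between tin_center and round_tray below 0.011 m and height (world z) of tin_center below 0.0132 m and angle between tin_center's own z axis and vertical below 0.06 rad and linear speed of tin below 0.02 m/s), for 0.2 s.
3. the box is seated in its own tray (horizontal distance between box_center and square_tray below 0.015 m and height (world z) of box_center below 0.0132 m and angle between box_center's own z axis and vertical below 0.06 rad and linear speed of box below 0.02 m/s), for 0.2 s.
4. the brick is seated in its own tray (horizontal distance between brick_center and long_tray below 0.016 m and height (world z) of brick_center below 0.0252 m and angle between brick_center's own z axis and vertical below 0.06 rad and linear speed of brick below 0.02 m/s), for 0.2 s.
At the end, for the whole second after the job is handed in: Each thing rests upright and flat on the floor of its own tray, inside the rim: brick within 16 mm, box within 15 mm, tin within 11 mm, vial within 10 mm of the tray's centre, seated to about 2 mm, tilted less than 0.06 rad; all at rest (all of step 1 and all of step 2 and all of step 3 and all of step 4); the robot touches nothing.
It fails at once if the vial is tipped (more than 0.8 rad) (angle between vial_center's own z axis and vertical above 0.8 rad).
It fails at once if the dropper bottle is knocked over or shifted by more than 30 mm (angle between bottle_center's own z axis and vertical above 0.5 rad or distance of bottle_center from where it was at the start of the episode above 0.03 m).
It also fails if it takes over 115 s, if anything falls off the work surface, if the arm or the gripper's body presses on something with over 40 N, if the wrist force passes 120 N, or if a joint passes its speed limit or range.

## Robot

A 7-joint arm with a two-finger parallel gripper is mounted at the origin on a cart in front of the work surface, level with it; the furniture and walls round the work are solid. World frame = base frame: x ahead of the robot, y to its left, z up, the work surface at z = 0. Lengths are in m, angles in rad, forces in N, time in s.
With the tool pointing down it reaches from about 0.4 to 0.875 m from the base axis. Payload 19.3 kg.
Tool frame: the origin (TCP) lies on the centre line of the jaws, within the pads' length; the fingertips stand 14 mm ahead of it and the grasp point (between the pads) lies 5 mm behind it; x points along the fingers, y is the direction in which the jaws open and shut, and the axes are right-handed (so a half turn about x gives the same grasp; the last joint's range is limited). The gripper opens to 85 mm and grips with 20 to 120 N. Pads are 22 mm wide; open, the fingers measure 114 mm over their backs; the gripper's body (76 mm by 85 mm) begins 54 mm behind the grasp point. The pads swing forward as they close: fully open they stand 13 mm farther back than shut.
Start: joints at [1.236, 0.521, -0.036, 1.599, 0.021, 1.021, -0.113], TCP at [0.164, -0.603, 0.245] pointing down, gripper open.
Joint ranges: [-2.91, 2.91], [-0.3, 2.13], [-1.5, 1.42], [0.17, 2.43], [-1.26, 4.41], [0.16, 1.93], [-2.52, 2.52]. Speed limits (rad/s): [1.89, 1.89, 2.39, 2.39, 3.01, 3.01, 3.01].

## Interface

Orientations are given as [roll, pitch, yaw] about the fixed x, y, z axes, in that order (R = Rz(yaw) Ry(pitch) Rx(roll)).
In Python, from workcell import monitor, optics, bot gives the robot as it stands.
- The arm moves only by the tool arm_command, never from a script. Its arguments are lists of equal length, an entry for each row: "delta_pos": the shift along the tool's x, y, z as a fraction of full scale, a list of three; "rotation": the turn, a rotation vector about the tool's x, y, z as a fraction of full scale, a list of three. In form: {"delta_pos": [[dx, dy, dz], ...], "rotation": [[wx, wy, wz], ...]}. A call has 1 to 10 rows; each row shifts and turns the pose as measured when the row begins, along the tool's axes as they then stand; what a row does not reach is not made up. Full scale, the value 1, is 30 mm for a shift and 6 degrees for a turn. A row lasts 1/10 s, in which the tool goes at most 50 mm and 8.59 degrees, less where a joint would pass 70% of its speed; a pose out of reach is approached as far as the arm can. A call with a number of a shift or a turn outside -1 to 1 is refused whole. A call with a gripper value outside its range is refused whole. "gripper" is the closure, from -1 (fully open) to 1 (shut), so that 0 is half open, set as the call begins (left out, the last holds). The fingers move at their own pace and stop on an object; "grip_force" is the grip in N (left out, the last holds). Time passes only in rows, so rows that do not move let the fingers close. It gives the time, the measured TCP pose, the force and the opening at its end, in the units of the state.
- monitor.observe(): the state, without advancing time (a new reading comes with each control period).
- optics.grab_frame(name): name is "side" or "top" or "wrist"; returns the picture (384x512x3 uint8, red, green, blue); there is no depth.
- optics.camera_params(name): a dict with "fx", "fy", "cx", "cy" (pixels), "origin" and "rotation" of the camera in the world. Camera axes: x right, y down, z forward; pixel columns grow to the right and rows downward; lengths in m; the calibration is good to about 2 mm. A picture is of the moment at which its call begins: read the wrist's pose just before it. camera_params takes no time and is no camera call; for the wrist camera it gives the pose at the moment of the call.
- bot.job_done(): hands the job in, once; it reports no verdict.
The state is a dict: "clock": time; "qpos": joint angles; "qd": joint speeds; "joint_efforts": joint torques, N m; "position": TCP position; "tool_rot": TCP orientation; "force": force on the tool from outside, world axes, zero at the start; "moment": the same for the moment, N m; "grip_width": finger opening in m.
Only numpy, scipy, OpenCV 4.12 (cv2) and the standard library are available. Lean on these libraries where they do the work, as an engineer would, in place of code of your own. Each camera call takes 0.05 s, during which the arm holds its last target. There are 200 camera calls.

## Working session

There is one attempt and no reset: what is moved stays moved. The work goes in short steps, Python scripts to look and compute and a tool call to move; the robot and the scene stay as the last step left them, time stands still between calls to the robot, and variables do not carry over. Pictures are saved under pics/ and viewed, about 12 in all and at most 16, crops included, and the job is handed in when it is done.

Besides the shell and the picture viewer there is one more tool, called after ">>>" in YAML: its name, and indented under it one key for each argument. arm_command: Moves the arm, as the interface text tells. Its arguments: {"type":"object","properties":{"delta_pos":{"type":"array","items":{"type":"array","items":{"type":"number"}}},"rotation":{"type":"array","items":{"type":"array","items":{"type":"number"}}},"gripper":{"type":"number"},"grip_force":{"type":"number"}},"required":["delta_pos","rotation"]}

```bash
ls; mkdir -p pics
cat > h.py <<'E'
import numpy as np, cv2, time
from workcell import monitor, optics, bot
def grab(n,name=None):
    p=optics.camera_params(n); im=optics.grab_frame(n)
    if name: cv2.imwrite('pics/'+name+'.png',cv2.cvtColor(im,cv2.COLOR_RGB2BGR))
    return im,p
def ray(p,u,v):
    d=np.array([(u-p['cx'])/p['fx'],(v-p['cy'])/p['fy'],1.]); return np.array(p['origin']),np.array(p['rotation'])@d
def onplane(p,u,v,z):
    o,d=ray(p,u,v); return o+d*(z-o[2])/d[2]
def proj(p,X):
    c=np.array(p['rotation']).T@(np.array(X)-np.array(p['origin'])); return np.array([p['fx']*c[0]/c[2]+p['cx'],p['fy']*c[1]/c[2]+p['cy']])
E
python3 - <<'E'
from h import *
print(monitor.observe())
a,p=grab('top','top0'); b,q=grab('side','side0')
print(p);print(q)
E
```

```text
pics
{'clock': 0.0, 'qpos': array([ 1.23577924,  0.52203203, -0.03632576,  1.60000277,  0.02121017,
        1.02112476, -0.11277421]), 'qd': array([-0.00013741, -0.0015724 , -0.00040423, -0.000411  ,  0.00175532,
        0.00068053,  0.00018224]), 'joint_efforts': array([-3.12136126e-05, -9.27109981e+01,  1.98008001e+00, -3.69928122e+01,
        1.79407513e-02,  8.03102710e-03, -5.84754730e-05]), 'position': array([ 0.16345722, -0.60290415,  0.2447164 ]), 'tool_rot': array([-1.49037402,  1.56961475,  1.91605534]), 'force': array([ 0.09351534, -0.17860416,  0.25475728]), 'moment': array([ 0.01772149,  0.03477897, -0.02216874]), 'grip_width': 0.08534166742970639}
{'fx': 467.84274484525724, 'fy': 467.84274484525724, 'cx': 261.1128226381707, 'cy': 197.98387619562646, 'origin': array([ 0.37310567, -0.02323115,  1.69894972]), 'rotation': array([-3.04137265, -0.00571449, -1.56243384])}
{'fx': 465.1584442539941, 'fy': 465.1584442539941, 'cx': 254.50162991469765, 'cy': 184.77612608489076, 'origin': array([0.43233766, 1.19504255, 0.87011952]), 'rotation': array([-2.12071494,  0.02304389, -3.08267605])}
```

```bash
python3 - <<'E'
s=open('h.py').read()
s=s.replace("import numpy as np, cv2, time","import numpy as np, cv2\nfrom scipy.spatial.transform import Rotation as Ro")
s=s.replace("p=optics.camera_params(n); im","p=optics.camera_params(n); p['rotation']=Ro.from_euler('xyz',p['rotation']).as_matrix(); im")
open('h.py','w').write(s)
E
python3 - <<'E'
import cv2,numpy as np
a=cv2.imread('pics/top0.png')
cv2.imwrite('pics/top0b.png',cv2.resize(a,(800,600),interpolation=cv2.INTER_CUBIC))
E
```

```text
(no output)
```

View pics/top0b.png

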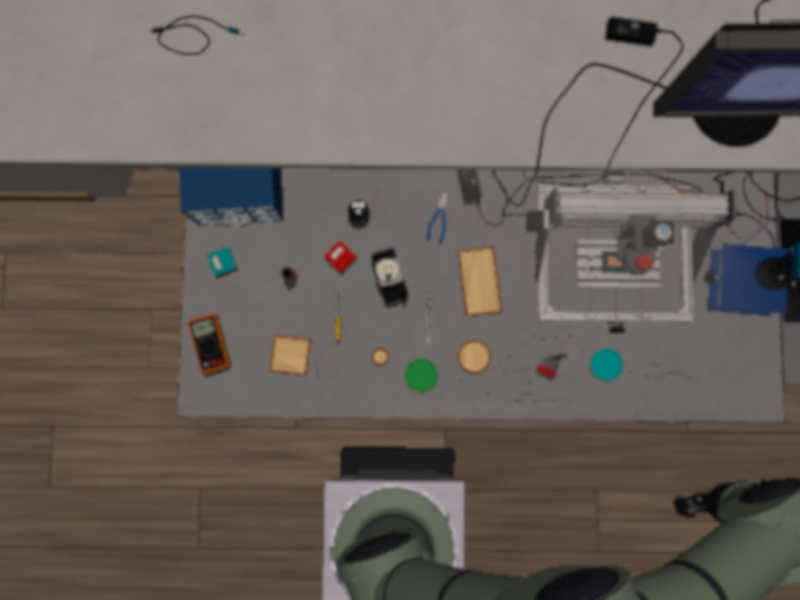

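View pics/side0.png

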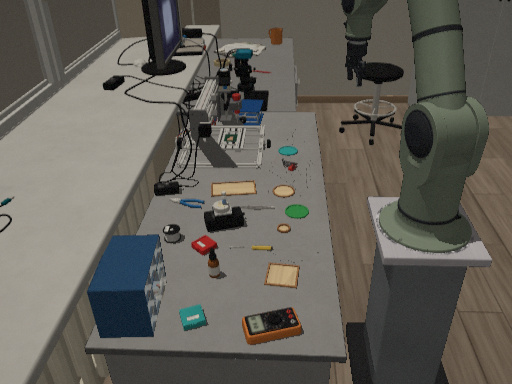

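Run:
```python
from h import *
im=cv2.imread('pics/top0.png'); 
from h import optics
p=optics.camera_params('top'); p['rotation']=Ro.from_euler('xyz',p['rotation']).as_matrix()
hsv=cv2.cvtColor(im,cv2.COLOR_BGR2HSV)
m=cv2.inRange(hsv,(8,70,110),(25,255,255)); m[:150]=0;m[265:]=0
n,l,st,ce=cv2.connectedComponentsWithStats(m)
for i in range(1,n):
    if st[i,4]>30:
        r=cv2.minAreaRect(np.argwhere(l==i)[:,::-1].astype(np.float32))
        c=onplane(p,*r[0],.004); b=np.array([onplane(p,*q,.004)[:2] for q in cv2.boxPoints(r)])
        e=b[1]-b[0];f=b[2]-b[1]
        print(st[i],c.round(3),np.linalg.norm(e).round(3),np.degrees(np.arctan2(e[1],e[0])).round(1),np.linalg.norm(f).round(3))
for k,u,v,z in [('vialtop',389/1.5625,268/1.5625,.123),('brick',389.5/1.5625,278/1.5625,.042),('bottle',287/1.5625,273/1.5625,.06)]:
    print(k,onplane(p,u,v,z).round(3))
print(monitor.observe()['clock'])
w=optics.camera_params('wrist');print(w, monitor.observe()['position'])
R=Ro.from_euler('xyz',monitor.observe()['tool_rot']).as_matrix();print(R.round(3)); print('cam off tool',R.T@(w['origin']-monitor.observe()['position']),(R.T@Ro.from_euler('xyz',w['rotation']).as_matrix()).round(3))
```

```text
[ 293  158   29   45 1038] [ 0.613 -0.198  0.004] 0.089 -81.8 0.16
[389 164   9   7  43] [ 0.662 -0.515  0.004] 0.029 -89.5 0.022
[120 200  20  10  53] [0.52  0.444 0.004] 0.031 -6.8 0.071
[214 202   5  16  64] [0.5   0.132 0.004] 0.015 -89.5 0.055
[172 214  27  26 590] [0.437 0.242 0.004] 0.089 -6.6 0.088
[293 217  21  22 370] [ 0.438 -0.184  0.004] 0.073 -89.5 0.076
[238 222  11  12 106] [0.436 0.033 0.004] 0.036 -89.5 0.04
vialtop [0.622 0.011 0.123]
brick [0.611 0.012 0.042]
bottle [0.618 0.243 0.06 ]
0.1
{'fx': 314.81724810882963, 'fy': 314.81724810882963, 'cx': 257.24893438501465, 'cy': 189.5632982377611, 'origin': array([ 0.23511249, -0.58431051,  0.373371  ]), 'rotation': array([ 2.84146662e+00,  2.31317814e-03, -1.30712304e+00])} [ 0.16349226 -0.60294538  0.24478979]
[[-0.     0.262 -0.965]
 [ 0.001 -0.965 -0.262]
 [-1.    -0.001  0.   ]]
cam off tool [-0.12858552  0.00063046 -0.07399467] [[ 0.001 -0.296  0.955]
 [ 1.    -0.001 -0.002]
 [ 0.001  0.955  0.296]]
```

>>> arm_command:
  delta_pos:
    - [0,-0.4,-0.5]
    - [0,-0.8,-1]
    - [0,-0.8,-1]
    - [0,-0.8,-1]
    - [0,-0.8,-1]
    - [0,-0.8,-1]
    - [0,-0.8,-1]
    - [0,-0.8,-1]
    - [0,-0.8,-1]
    - [0,-0.8,-1]
  rotation:
    - [0,0,0]
    - [0,0,0]
    - [0,0,0]
    - [0,0,0]
    - [0,0,0]
    - [0,0,0]
    - [0,0,0]
    - [0,0,0]
    - [0,0,0]
    - [0,0,0]

```text
clock: 1.1
position: [0.3818, -0.3001, 0.242]
tool_rot: [-0.89, 1.565, 2.507]
force: [0.4, -0.3, -0.1]
grip_width: 0.0851
```

>>> arm_command:
  delta_pos:
    - [0,-0.8,-1]
    - [0,-0.8,-1]
    - [0,-0.8,-1]
    - [0,-0.8,-1]
    - [0,-0.8,-1]
    - [0,-0.8,-1]
    - [0,-0.8,-1]
    - [0,-0.8,-1]
    - [0,-0.8,-1]
    - [0,-0.4,-0.5]
  rotation:
    - [0,0,0]
    - [0,0,0]
    - [0,0,0]
    - [0,0,0]
    - [0,0,0]
    - [0,0,0]
    - [0,0,0]
    - [0,0,0]
    - [0,0,0]
    - [0,0,0]

```text
clock: 2.1
position: [0.6066, 0.009, 0.2402]
tool_rot: [-0.777, 1.562, 2.623]
force: [-1.0, -0.4, 0.2]
grip_width: 0.0852
```

```bash
cat >> h.py <<'E'
def pose():
    s=monitor.observe(); return np.array(s['position']),Ro.from_euler('xyz',s['tool_rot']).as_matrix(),s
def goto(xyz,jaw=None):
    """print units of shift (tool axes), and rotvec to vertical with jaw azimuth (deg, mod 180)"""
    p,R,s=pose(); cur=np.degrees(np.arctan2(R[1,1],R[0,1]))
    d=R.T@(np.array(xyz)-p)
    if jaw is None: jaw=cur
    jaw=cur+((jaw-cur+90)%180-90)
    a=np.radians(jaw); y=np.array([np.cos(a),np.sin(a),0]); x=np.array([0,0,-1.]); T=np.stack([x,y,np.cross(x,y)],1)
    r=Ro.from_matrix(R.T@T).as_rotvec()
    print('t',round(s['clock'],2),'pos',p.round(4),'jaw az',cur.round(1),'grip',round(s['grip_width'],4),'F',s['force'].round(1))
    print('shift units',(d/.03).round(2),'turn units',(np.degrees(r)/6).round(2))
E
python3 - <<'E'
from h import *
goto([.612,.012,.24])
grab('wrist','w1')
E
```

```text
t 2.1 pos [0.6066 0.009  0.2402] jaw az -75.2 grip 0.0852 F [-1.  -0.4  0.2]
shift units [ 0.   -0.05 -0.2 ] turn units [0.   0.06 0.06]
```

View pics/w1.png

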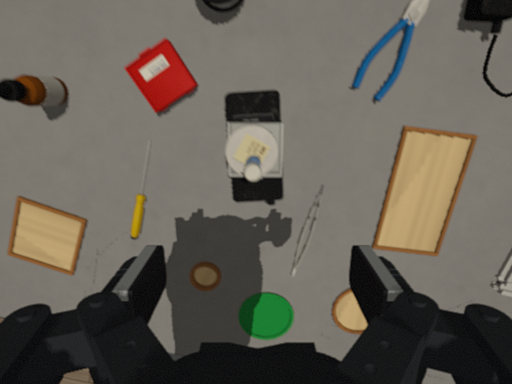

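```bash
cat >> h.py <<'E'
def rect(p,c,z):
    r=cv2.minAreaRect(c.astype(np.float32)); b=np.array([onplane(p,*q,z)[:2] for q in cv2.boxPoints(r)])
    e=b[1]-b[0];f=b[2]-b[1]
    if np.linalg.norm(f)>np.linalg.norm(e): e,f=f,e
    return b.mean(0).round(4),np.linalg.norm(e).round(4),np.linalg.norm(f).round(4),'long az',(np.degrees(np.arctan2(e[1],e[0]))%180).round(1)
def comps(m,mn):
    cs,_=cv2.findContours(m,cv2.RETR_EXTERNAL,cv2.CHAIN_APPROX_NONE); return [c[:,0] for c in cs if cv2.contourArea(c)>mn]
E
python3 - <<'E'
from h import *
p=optics.camera_params('wrist'); p['rotation']=Ro.from_euler('xyz',p['rotation']).as_matrix()
im=cv2.imread('pics/w1.png'); hsv=cv2.cvtColor(im,cv2.COLOR_BGR2HSV)
m=cv2.inRange(hsv,(5,60,60),(28,255,255)); m[:,:]&=255
for c in comps(m,200): print('wood',c.mean(0).round(0),rect(p,c,.005))
d=np.zeros_like(m); d[80:215,210:300]=cv2.inRange(hsv,(0,0,0),(180,255,45))[80:215,210:300]
for c in comps(d,100): print('dark',cv2.boundingRect(c),rect(p,c,.042))
pts=np.argwhere(d)[:,::-1]; print('brick',rect(p,pts,.042))
print('vial cap',onplane(p,254,173,.121),'tin',onplane(p,251,151,.078),'sizepx/mm',np.linalg.norm(proj(p,[.61,.01,.078])-proj(p,[.61,.06,.078]))/50)
g=im[80:215,210:300]; cv2.imwrite('pics/w1c.png',cv2.resize(g,None,fx=5,fy=4.4,interpolation=cv2.INTER_CUBIC))
E
```

```text
wood [ 77. 377.] (array([0.2162, 0.1903]), np.float64(0.0492), np.float64(0.0293), 'long az', np.float64(105.3))
wood [349. 313.] (array([ 0.4251, -0.1643]), np.float64(0.0753), np.float64(0.0399), 'long az', np.float64(42.3))
wood [205. 277.] (array([0.4321, 0.0385]), np.float64(0.0422), np.float64(0.0418), 'long az', np.float64(92.2))
wood [ 45. 235.] (array([0.4378, 0.2483]), np.float64(0.0921), np.float64(0.0894), 'long az', np.float64(84.7))
wood [137. 215.] (array([0.4961, 0.1382]), np.float64(0.0623), np.float64(0.0134), 'long az', np.float64(179.4))
wood [251. 150.] (array([0.6111, 0.021 ]), np.float64(0.0317), np.float64(0.0304), 'long az', np.float64(164.5))
wood [423. 190.] (array([ 0.6128, -0.1943]), np.float64(0.1662), np.float64(0.0878), 'long az', np.float64(7.7))
wood [35. 89.] (array([0.6195, 0.2716]), np.float64(0.0361), np.float64(0.0252), 'long az', np.float64(45.9))
wood [154.  68.] (array([0.6733, 0.1459]), np.float64(0.0322), np.float64(0.0148), 'long az', np.float64(136.9))
dark (232, 178, 50, 26) (array([0.5785, 0.0056]), np.float64(0.0526), np.float64(0.0285), 'long az', np.float64(105.0))
dark (226, 91, 54, 30) (array([0.6639, 0.0323]), np.float64(0.0524), np.float64(0.0281), 'long az', np.float64(104.8))
brick (array([0.6201, 0.0195]), np.float64(0.1177), np.float64(0.0523), 'long az', np.float64(18.4))
vial cap [0.61705364 0.01700358 0.121     ] tin [0.62581516 0.02298387 0.078     ] sizepx/mm 1.0647927276467781
```

View pics/w1c.png

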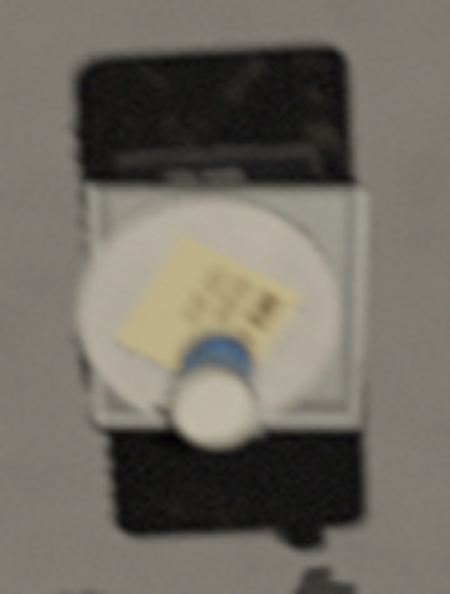

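Run:
```python
from h import *
goto([.617,.017,.165],-75)
```

```text
t 2.15 pos [0.6074 0.0111 0.24  ] jaw az -75.1 grip 0.0853 F [-2.6  2.8 -1. ]
shift units [ 2.5  -0.09 -0.37] turn units [-0.02  0.05  0.07]
```

>>> arm_command:
  delta_pos:
    - [0.5,-0.05,-0.2]
    - [0.8,-0.04,-0.15]
    - [0.8,0,0]
    - [0.4,0,0]
    - [0,0,0]
  rotation:
    - [0,0,0]
    - [0,0.05,0.07]
    - [0,0,0]
    - [0,0,0]
    - [0,0,0]
  gripper: 0
  grip_force: 20

```text
clock: 2.65
position: [0.6162, 0.0167, 0.1589]
tool_rot: [0.112, 1.568, -2.769]
force: [-0.3, -0.9, 0.9]
grip_width: 0.0426
```

Run:
```python
from h import *
goto([.617,.017,.103],-75)
im,p=grab('wrist','w2')
print(p['origin'],proj(p,[.617,.017,.121]))
```

```text
t 2.65 pos [0.6162 0.0167 0.1589] jaw az -75.1 grip 0.0426 F [-0.3 -0.9  0.9]
shift units [ 1.86 -0.   -0.03] turn units [-0.01  0.03 -0.  ]
[0.68822673 0.03531458 0.28731094] [256.50378643 225.50171407]
```

View pics/w2.png

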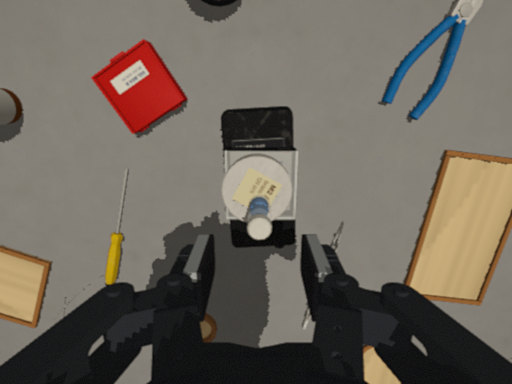

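Run:
```python
from h import *
p=optics.camera_params('wrist'); p['rotation']=Ro.from_euler('xyz',p['rotation']).as_matrix()
v=onplane(p,259.5,228,.121); print(v,'tin',onplane(p,257,188.5,.078),'vial base chk')
goto([v[0],v[1],.103],-75)
```

```text
[0.61588916 0.0147681  0.121     ] tin [0.62581441 0.018966   0.078     ] vial base chk
t 2.7 pos [0.6165 0.0166 0.1598] jaw az -75.1 grip 0.0426 F [-0.4  0.3  1. ]
shift units [1.89 0.05 0.03] turn units [-0.01  0.02 -0.  ]
```

>>> arm_command:
  delta_pos:
    - [0.5,0.03,0.02]
    - [0.7,0.02,0]
    - [0.4,0,0]
    - [0.25,0,0]
    - [0,0,0]
  rotation:
    - [0,0,0]
    - [0,0,0]
    - [0,0,0]
    - [0,0,0]
    - [0,0,0]

```text
clock: 3.2
position: [0.6178, 0.0138, 0.1042]
tool_rot: [2.571, 1.568, -0.312]
force: [0.3, -0.8, -0.8]
grip_width: 0.0426
```

>>> arm_command:
  delta_pos:
    - [0,0,0]
    - [0,0,0]
    - [0,0,0]
    - [0,0,0]
    - [0,0,0]
  rotation:
    - [0,0,0]
    - [0,0,0]
    - [0,0,0]
    - [0,0,0]
    - [0,0,0]
  gripper: 1

```text
clock: 3.7
position: [0.6191, 0.0139, 0.1066]
tool_rot: [2.764, 1.565, -0.119]
force: [1.5, 0.3, -0.6]
grip_width: 0.0137
```

>>> arm_command:
  delta_pos:
    - [-0.3,0,0]
    - [-0.6,0,0]
    - [-0.6,0,0]
    - [0,0,0]
  rotation:
    - [0,0,0]
    - [0,0,0]
    - [0,0,0]
    - [0,0,0]

```text
clock: 4.1
position: [0.6188, 0.014, 0.1549]
tool_rot: [2.777, 1.565, -0.106]
force: [-0.6, 0.0, 0.6]
grip_width: 0.0141
```

Run:
```python
from h import *
goto([.434,.036,.145],-75)
```

```text
t 4.1 pos [0.6188 0.014  0.1549] jaw az -75.2 grip 0.0141 F [-0.6  0.   0.6]
shift units [ 0.29 -2.29  5.77] turn units [-0.03 -0.06 -0.02]
```

>>> arm_command:
  delta_pos:
    - [0,-0.15,0.4]
    - [0,-0.3,0.8]
    - [0,-0.35,0.9]
    - [0,-0.35,0.9]
    - [0,-0.35,0.9]
    - [0.1,-0.35,0.9]
    - [0.1,-0.25,0.6]
    - [0,-0.1,0.25]
    - [0,0,0]
    - [0,0,0]
  rotation:
    - [0,0,0]
    - [0,0,0]
    - [0,-0.06,0]
    - [0,0,0]
    - [0,0,0]
    - [0,0,0]
    - [0,0,0]
    - [0,0,0]
    - [0,0,0]
    - [0,0,0]

```text
clock: 5.1
position: [0.4321, 0.0346, 0.1486]
tool_rot: [2.179, 1.567, -0.704]
force: [-0.7, -0.4, 0.5]
grip_width: 0.0137
```

Run:
```python
from h import *
im,p=grab('wrist','w3'); goto([.434,.036,.1],-75)
hsv=cv2.cvtColor(im,cv2.COLOR_RGB2HSV)
m=cv2.inRange(hsv,(5,60,60),(28,255,255))
for c in comps(m,200): print('wood',c.mean(0).round(0),cv2.boundingRect(c),rect(p,c,.005))
```

```text
t 5.15 pos [0.4322 0.0346 0.1485] jaw az -75.2 grip 0.0136 F [ 0.3  0.2 -0.1]
shift units [ 1.62 -0.03 -0.07] turn units [-0.03 -0.02 -0.03]
wood [ 49. 306.] (0, 258, 139, 116) (array([0.2376, 0.1841]), np.float64(0.1458), np.float64(0.1335), 'long az', np.float64(1.3))
wood [476. 231.] (436, 194, 76, 76) (array([ 0.4332, -0.1773]), np.float64(0.0796), np.float64(0.0683), 'long az', np.float64(28.1))
wood [256. 178.] (233, 156, 47, 46) (array([0.432 , 0.0351]), np.float64(0.0417), np.float64(0.0403), 'long az', np.float64(15.9))
wood [ 35. 116.] (0, 53, 81, 125) (array([0.4348, 0.2332]), np.float64(0.096), np.float64(0.0665), 'long az', np.float64(169.1))
wood [158.  74.] (146, 36, 26, 76) (array([0.4964, 0.1343]), np.float64(0.0591), np.float64(0.0126), 'long az', np.float64(179.8))
```

View pics/w3.png

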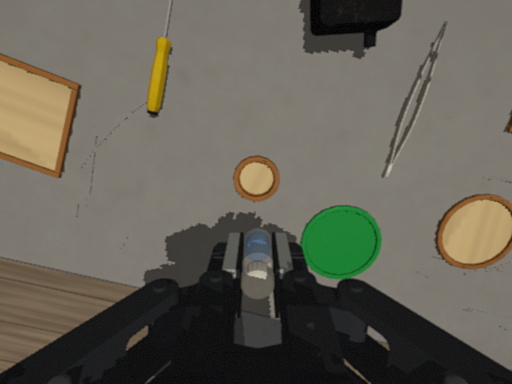

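>>> arm_command:
  delta_pos:
    - [0.4,0,-0.06]
    - [0.7,0,-0.05]
    - [0.8,0,0]
    - [0.8,0,0]
    - [0.5,0,0]
    - [0.2,0,0]
    - [0,0,0]
  rotation:
    - [0,0,0]
    - [0,0,0]
    - [0,0,0]
    - [0,0,0]
    - [0,0,0]
    - [0,0,0]
    - [0,0,0]

```text
clock: 5.85
position: [0.4405, 0.0353, 0.0384]
tool_rot: [2.63, 1.566, -0.254]
force: [-0.1, 0.5, 0.1]
grip_width: 0.014
```

Run:
```python
from h import *
im,p=grab('wrist','w4'); goto([.4355,.035,.031],-75)
hsv=cv2.cvtColor(im,cv2.COLOR_RGB2HSV)
c=im[60:384,130:390]; cv2.imwrite('pics/w4c.png',cv2.resize(c[:,:,::-1],None,fx=2,fy=1.8))
```

```text
t 5.9 pos [0.4406 0.0353 0.0388] jaw az -75.3 grip 0.0139 F [-0.2 -0.2 -0.2]
shift units [ 0.26 -0.03  0.17] turn units [-0.05 -0.05 -0.02]
```

View pics/w4c.png

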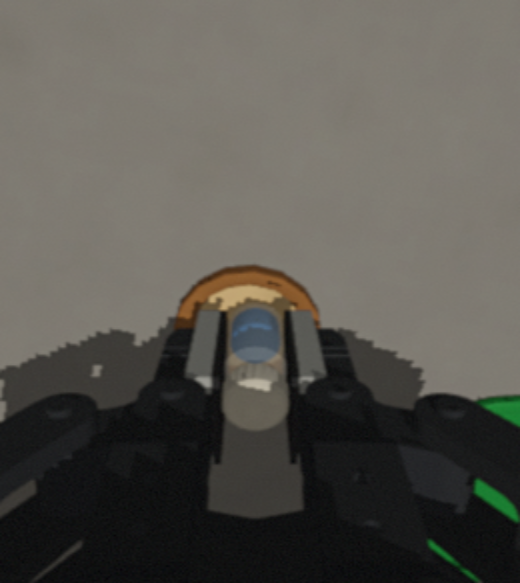

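>>> arm_command:
  delta_pos:
    - [0.1,0,0.1]
    - [0.15,0,0.08]
    - [0.03,0,0]
    - [0,0,0]
  rotation:
    - [0,0,0]
    - [0,0,0]
    - [0,0,0]
    - [0,0,0]

```text
clock: 6.3
position: [0.4363, 0.0338, 0.0314]
tool_rot: [2.821, 1.562, -0.064]
force: [-0.0, 0.2, -0.6]
grip_width: 0.014
```

Run:
```python
from h import *
goto([.4355,.035,.031],-75)
```

```text
t 6.3 pos [0.4363 0.0338 0.0314] jaw az -75.3 grip 0.014 F [-0.   0.2 -0.6]
shift units [ 0.01 -0.05  0.02] turn units [-0.05 -0.08 -0.03]
```

>>> arm_command:
  delta_pos:
    - [0.05,-0.03,0]
    - [0.02,0,0]
    - [0,0,0]
  rotation:
    - [0,-0.08,0]
    - [0,0,0]
    - [0,0,0]

```text
clock: 6.6
position: [0.4365, 0.0348, 0.0296]
tool_rot: [1.536, 1.568, -1.349]
force: [0.9, -0.8, 0.2]
grip_width: 0.0143
```

>>> arm_command:
  delta_pos:
    - [0.05,0,0]
    - [0.03,0,0]
    - [0,0,0]
  rotation:
    - [0,0,0]
    - [0,0,0]
    - [0,0,0]

```text
clock: 6.9
position: [0.4372, 0.0347, 0.0281]
tool_rot: [2.024, 1.567, -0.862]
force: [-0.9, 0.4, -0.5]
grip_width: 0.0137
```

>>> arm_command:
  delta_pos:
    - [0,0,0]
    - [0,0,0]
    - [0,0,0]
    - [-0.3,0,0]
    - [-0.7,0,0]
    - [-1,0,0]
    - [-1,0,0]
    - [-1,0,0]
    - [0,0,0]
  rotation:
    - [0,0,0]
    - [0,0,0]
    - [0,0,0]
    - [0,0,0]
    - [0,0,0]
    - [0,0,0]
    - [0,0,0]
    - [0,0,0]
    - [0,0,0]
  gripper: 0

```text
clock: 7.8
position: [0.4359, 0.0353, 0.1546]
tool_rot: [1.459, 1.567, -1.425]
force: [0.2, 0.1, -1.3]
grip_width: 0.0426
```

Run:
```python
from h import *
im,p=grab('wrist','w5'); goto([.625,.02,.15],-75)
cv2.imwrite('pics/w5c.png',cv2.resize(im[100:300,150:370,::-1],None,fx=2.5,fy=2.5))
```

```text
t 7.85 pos [0.4353 0.0351 0.1532] jaw az -75.3 grip 0.0431 F [ 0.6 -0.3  0.1]
shift units [ 0.1   2.09 -5.99] turn units [-0.05  0.02 -0.03]
```

View pics/w5c.png

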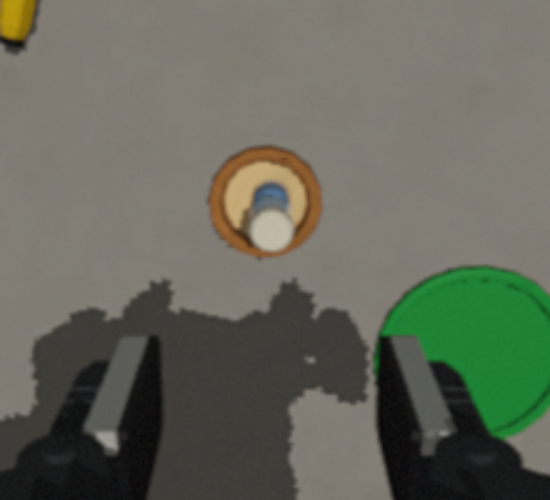

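Run:
```python
from h import *
p=optics.camera_params('wrist'); p['rotation']=Ro.from_euler('xyz',p['rotation']).as_matrix()
print('cup',onplane(p,256,180.4,.008),'vial',onplane(p,258.8,192,.045))
```

```text
cup [0.43299193 0.03500584 0.008     ] vial [0.43438406 0.0330118  0.045     ]
```

>>> arm_command:
  delta_pos:
    - [0,0.15,-0.4]
    - [0,0.3,-0.8]
    - [0,0.35,-0.95]
    - [0,0.35,-0.95]
    - [0,0.35,-0.95]
    - [0,0.3,-0.9]
    - [0.05,0.2,-0.7]
    - [0,0.1,-0.3]
    - [0,0,0]
  rotation:
    - [0,0,0]
    - [0,0,0]
    - [0,0,0]
    - [0,0,0]
    - [0,0,0]
    - [0,0,0]
    - [0,0,0]
    - [0,0,0]
    - [0,0,0]
  gripper: -1

```text
clock: 8.75
position: [0.6262, 0.0181, 0.1464]
tool_rot: [0.244, 1.559, -2.64]
force: [-0.7, 0.6, -0.2]
grip_width: 0.0856
```

Run:
```python
from h import *
im,p=grab('wrist','w6'); goto([.625,.02,.083],-75)
hsv=cv2.cvtColor(im,cv2.COLOR_RGB2HSV)
cv2.imwrite('pics/w6c.png',cv2.resize(im[60:384,90:430,::-1],None,fx=1.7,fy=1.7))
```

```text
t 8.8 pos [0.6255 0.0182 0.1464] jaw az -75.2 grip 0.0854 F [-0.1 -0.3  0.4]
shift units [ 2.11 -0.07 -0.03] turn units [-0.03  0.11 -0.03]
```

View pics/w6c.png

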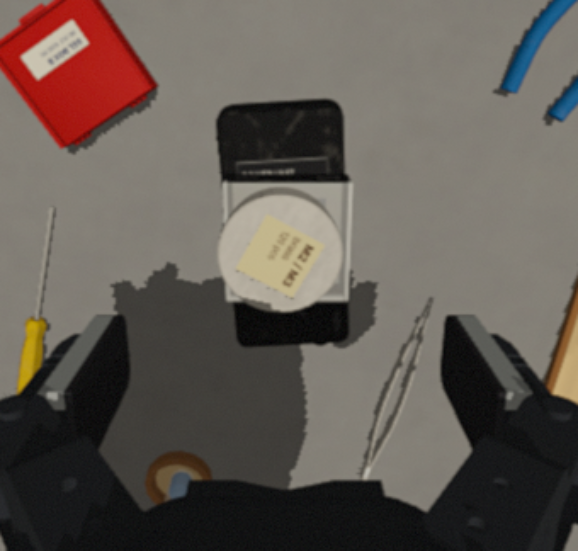

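Run:
```python
from h import *
p=optics.camera_params('wrist'); p['rotation']=Ro.from_euler('xyz',p['rotation']).as_matrix()
f=lambda u,v,z: onplane(p,u/1.7+90,v/1.7+60,z)[:2].round(4)
t=f(281,252,.076); print('tin',t,'diam',np.linalg.norm(f(218,252,.074)-f(344,252,.074)))
b=[f(222,182,.06),f(353,182,.06),f(351,299,.06),f(228,301,.06)]; print('box',b,np.mean(b,0)); 
k=[f(217,102,.042),f(343,102,.042),f(349,342,.042),f(236,347,.042)]; print('brick',k,np.mean(k,0))
goto([t[0],t[1],.08],-75)
```

```text
tin [0.6237 0.0186] diam 0.05045076808136817
box [array([0.6414, 0.0483]), array([ 0.655 , -0.0038]), array([ 0.604 , -0.0184]), array([0.5893, 0.0339])] [0.622425 0.015   ]
brick [array([0.6701, 0.059 ]), array([0.6837, 0.0071]), array([ 0.5735, -0.0289]), array([0.5567, 0.0242])] [0.621   0.01535]
t 8.8 pos [0.6255 0.0182 0.1464] jaw az -75.2 grip 0.0854 F [-0.1 -0.3  0.4]
shift units [ 2.21 -0.03  0.03] turn units [-0.03  0.11 -0.03]
```

>>> arm_command:
  delta_pos:
    - [0.5,-0.02,0.03]
    - [0.7,0,0.03]
    - [0.5,0,0.03]
    - [0.3,0,0.03]
    - [0.1,0,0]
    - [0,0,0]
  rotation:
    - [0,0.1,0]
    - [0,0,0]
    - [0,0,0]
    - [0,0,0]
    - [0,0,0]
    - [0,0,0]
  gripper: -0.55

```text
clock: 9.4
position: [0.6163, 0.0181, 0.0826]
tool_rot: [0.704, 1.567, -2.178]
force: [0.2, -0.2, 0.6]
grip_width: 0.0662
```

Run:
```python
from h import *
goto([.6237,.0186,.078],-75)
```

```text
t 9.4 pos [0.6163 0.0181 0.0826] jaw az -75.1 grip 0.0662 F [ 0.2 -0.2  0.6]
shift units [ 0.15  0.05 -0.24] turn units [-0.02  0.03 -0.02]
```

>>> arm_command:
  delta_pos:
    - [0.08,0.03,-0.15]
    - [0.06,0.02,-0.1]
    - [0,0,0]
  rotation:
    - [0,0,0]
    - [0,0,0]
    - [0,0,0]

```text
clock: 9.7
position: [0.6253, 0.0188, 0.0798]
tool_rot: [1.329, 1.568, -1.552]
force: [-0.4, 1.0, 0.1]
grip_width: 0.0659
```

>>> arm_command:
  delta_pos:
    - [0,0,0]
    - [0,0,0]
    - [0,0,0]
    - [0,0,0]
  rotation:
    - [0,0,0]
    - [0,0,0]
    - [0,0,0]
    - [0,0,0]
  gripper: 1
  grip_force: 25

```text
clock: 10.1
position: [0.6256, 0.0187, 0.0805]
tool_rot: [1.557, 1.568, -1.325]
force: [0.5, 0.2, -0.0]
grip_width: 0.0467
```

Run:
```python
from h import *
goto([.6237,.0186,.078],-75)
```

```text
t 10.1 pos [0.6256 0.0187 0.0805] jaw az -75.1 grip 0.0467 F [ 0.5  0.2 -0. ]
shift units [ 0.08 -0.01  0.06] turn units [-0.02  0.   -0.03]
```

>>> arm_command:
  delta_pos:
    - [-0.3,0,0]
    - [-0.7,0,0]
    - [-0.7,0,0]
    - [-0.5,0,0]
    - [0,0,0]
  rotation:
    - [0,0,0]
    - [0,0,0]
    - [0,0,0]
    - [0,0,0]
    - [0,0,0]
  grip_force: 35

```text
clock: 10.6
position: [0.6253, 0.019, 0.1506]
tool_rot: [1.415, 1.568, -1.467]
force: [0.4, 0.3, -0.8]
grip_width: 0.0465
```

Run:
```python
from h import *
goto([.435,-.18,.15],-75)
```

```text
t 10.6 pos [0.6253 0.019  0.1506] jaw az -75.1 grip 0.0465 F [ 0.4  0.3 -0.8]
shift units [0.04 4.78 7.84] turn units [-0.02  0.   -0.03]
```

>>> arm_command:
  delta_pos:
    - [0,0.25,0.4]
    - [0,0.5,0.8]
    - [0,0.6,1]
    - [0,0.6,1]
    - [0,0.6,1]
    - [0,0.6,1]
    - [0,0.6,1]
    - [0,0.5,0.8]
    - [0,0.3,0.5]
    - [0,0,0]
  rotation:
    - [0,0,0]
    - [0,0,0]
    - [0,0,0]
    - [0,0,0]
    - [0,0,0]
    - [0,0,0]
    - [0,0,0]
    - [0,0,0]
    - [0,0,0]
    - [0,0,0]

```text
clock: 11.6
position: [0.4255, -0.1809, 0.1461]
tool_rot: [0.026, 1.562, -2.859]
force: [0.1, 0.2, -0.3]
grip_width: 0.0463
```

Run:
```python
from h import *
im,p=grab('wrist','w7'); goto([.435,-.18,.0235],-75)
hsv=cv2.cvtColor(im,cv2.COLOR_RGB2HSV)
m=cv2.inRange(hsv,(5,60,60),(28,255,255))
for c in comps(m,200): print('wood',c.mean(0).round(0),cv2.boundingRect(c),rect(p,c,.005))
cv2.imwrite('pics/w7c.png',cv2.resize(im[60:384,90:430,::-1],None,fx=1.7,fy=1.7))
```

```text
t 11.65 pos [ 0.4263 -0.1801  0.1462] jaw az -75.2 grip 0.0464 F [ 0.2 -0.5  0.2]
shift units [ 4.09  0.07 -0.31] turn units [-0.04  0.08 -0.  ]
wood [380. 368.] (366, 345, 39, 39) (array([ 0.2569, -0.3691]), np.float64(0.0533), np.float64(0.0404), 'long az', np.float64(22.7))
wood [254. 326.] (196, 297, 123, 52) (array([ 0.2651, -0.2224]), np.float64(0.1236), np.float64(0.0554), 'long az', np.float64(90.9))
wood [ 18. 278.] (0, 252, 58, 64) (array([0.2617, 0.0109]), np.float64(0.074), np.float64(0.0547), 'long az', np.float64(3.7))
wood [257. 261.] (221, 228, 74, 66) (array([ 0.3437, -0.2028]), np.float64(0.0563), np.float64(0.0538), 'long az', np.float64(75.2))
wood [261. 166.] (218, 124, 88, 83) (array([ 0.437 , -0.1821]), np.float64(0.0737), np.float64(0.0727), 'long az', np.float64(101.8))
wood [ 13. 108.] (0, 80, 35, 53) (array([0.4345, 0.0269]), np.float64(0.0426), np.float64(0.0275), 'long az', np.float64(2.5))
wood [330.  29.] (269, 0, 122, 67) (array([ 0.5562, -0.2046]), np.float64(0.0858), np.float64(0.0463), 'long az', np.float64(98.3))
```

View pics/w7c.png

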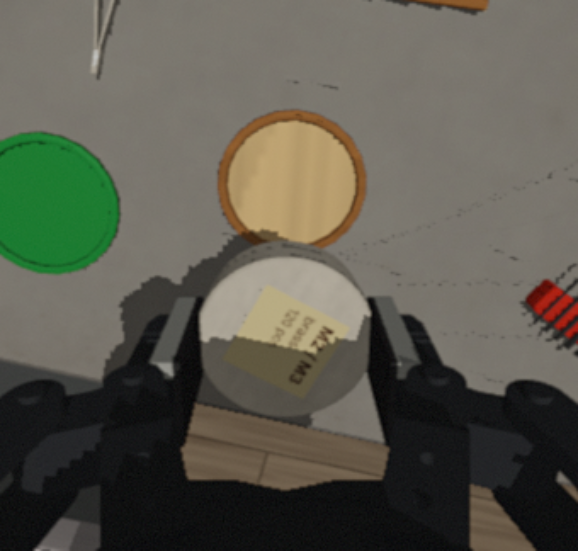

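>>> arm_command:
  delta_pos:
    - [0.4,0.05,-0.2]
    - [0.7,0.05,-0.2]
    - [0.8,0,0]
    - [0.8,0,0]
    - [0.7,0,0]
    - [0.3,0,0]
    - [0,0,0]
  rotation:
    - [0,0.08,0]
    - [0,0,0]
    - [0,0,0]
    - [0,0,0]
    - [0,0,0]
    - [0,0,0]
    - [0,0,0]

```text
clock: 12.35
position: [0.4403, -0.1766, 0.0304]
tool_rot: [-2.746, 1.568, 0.657]
force: [-0.7, 0.3, 0.3]
grip_width: 0.0467
```

Run:
```python
from h import *
goto([.4375,-.182,.0225],-75)
```

```text
t 12.35 pos [ 0.4403 -0.1766  0.0304] jaw az -75.0 grip 0.0467 F [-0.7  0.3  0.3]
shift units [0.26 0.15 0.14] turn units [-0.   -0.02  0.01]
```

>>> arm_command:
  delta_pos:
    - [0.08,0.1,0.1]
    - [0.1,0.06,0.05]
    - [0.06,0,0]
    - [0,0,0]
  rotation:
    - [0,0,0]
    - [0,0,0]
    - [0,0,0]
    - [0,0,0]

```text
clock: 12.75
position: [0.4382, -0.1832, 0.0248]
tool_rot: [3.026, 1.566, 0.146]
force: [-0.1, 0.2, -0.7]
grip_width: 0.0464
```

Run:
```python
from h import *
goto([.4375,-.182,.0225],-75)
```

```text
t 12.75 pos [ 0.4382 -0.1832  0.0248] jaw az -75.0 grip 0.0464 F [-0.1  0.2 -0.7]
shift units [ 0.08 -0.04  0.01] turn units [-0.   -0.05 -0.01]
```

>>> arm_command:
  delta_pos:
    - [0.06,-0.02,0]
    - [0.04,0,0]
    - [0,0,0]
  rotation:
    - [0,-0.05,0]
    - [0,0,0]
    - [0,0,0]

```text
clock: 13.05
position: [0.4384, -0.1828, 0.0224]
tool_rot: [1.718, 1.569, -1.162]
force: [-0.6, -0.8, -0.1]
grip_width: 0.0464
```

>>> arm_command:
  delta_pos:
    - [0,0,0]
    - [0,0,0]
    - [0,0,0]
    - [-0.3,0,0]
    - [-0.7,0,0]
    - [-1,0,0]
    - [-1,0,0]
    - [-1,0,0]
    - [0,0,0]
  rotation:
    - [0,0,0]
    - [0,0,0]
    - [0,0,0]
    - [0,0,0]
    - [0,0,0]
    - [0,0,0]
    - [0,0,0]
    - [0,0,0]
    - [0,0,0]
  gripper: -0.55

```text
clock: 13.95
position: [0.4379, -0.1821, 0.1493]
tool_rot: [0.93, 1.57, -1.949]
force: [0.4, 0.8, -0.9]
grip_width: 0.0664
```

Run:
```python
from h import *
im,p=grab('wrist','w8'); goto([.6225,.015,.14],-75)
cv2.imwrite('pics/w8c.png',cv2.resize(im[60:320,90:430,::-1],None,fx=2,fy=2))
```

```text
t 14.0 pos [ 0.4373 -0.1819  0.1478] jaw az -75.0 grip 0.0663 F [ 0.3 -0.2 -0.2]
shift units [ 0.25 -4.74 -7.67] turn units [ 0.    0.02 -0.  ]
```

View pics/w8c.png

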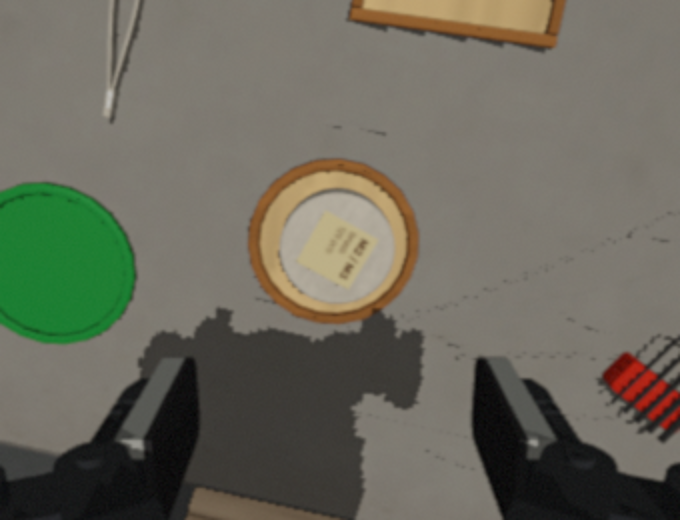

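>>> arm_command:
  delta_pos:
    - [0,-0.25,-0.4]
    - [0,-0.5,-0.8]
    - [0,-0.6,-1]
    - [0,-0.6,-1]
    - [0,-0.6,-1]
    - [0,-0.6,-1]
    - [0,-0.6,-1]
    - [0.05,-0.5,-0.8]
    - [0.1,-0.2,-0.4]
    - [0,0,0]
  rotation:
    - [0,0,0]
    - [0,0,0]
    - [0,0,0]
    - [0,0,0]
    - [0,0,0]
    - [0,0,0]
    - [0,0,0]
    - [0,0,0]
    - [0,0,0]
    - [0,0,0]
  gripper: -1

```text
clock: 15.0
position: [0.6221, 0.0198, 0.1337]
tool_rot: [-0.361, 1.557, 3.044]
force: [-1.1, -0.1, 0.0]
grip_width: 0.0852
```

Run:
```python
from h import *
im,p=grab('wrist','w9'); goto([.6225,.015,.0605],-75)
cv2.imwrite('pics/w9c.png',cv2.resize(im[70:290,160:360,::-1],None,fx=3,fy=2.7,interpolation=cv2.INTER_CUBIC))
```

```text
t 15.05 pos [0.6215 0.019  0.1338] jaw az -74.9 grip 0.0852 F [-0.6  0.3 -0.9]
shift units [ 2.44  0.15 -0.03] turn units [0.01 0.12 0.04]
```

View pics/w9c.png

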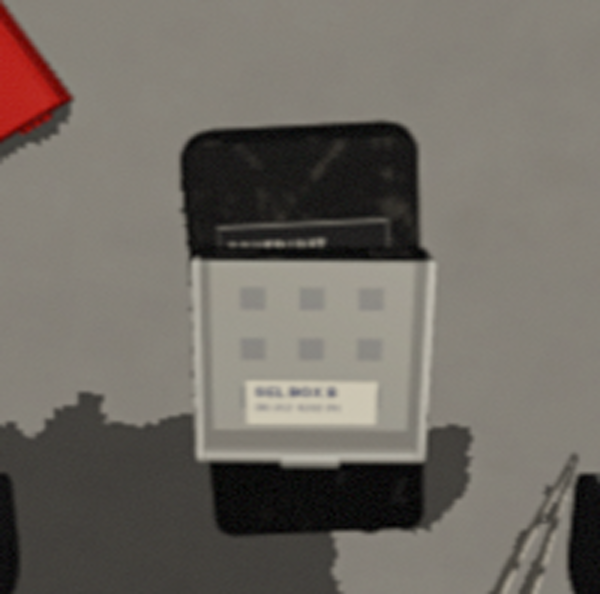

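Run:
```python
from h import *
p=optics.camera_params('wrist'); p['rotation']=Ro.from_euler('xyz',p['rotation']).as_matrix()
f=lambda u,v,z: onplane(p,u/3+160,v/2.7+70,z)[:2]
az=lambda a,b: np.degrees(np.arctan2(*(b-a)[::-1])).round(1)
for n,z,c in [('box',.06,[(192,258),(436,258),(427,461),(197,459)]),('brick',.042,[(182,128),(416,123),(424,527),(214,535)])]:
    b=np.array([f(*q,z) for q in c]); print(n,b.mean(0).round(4),'short az',az(b[0],b[1]),az(b[3],b[2]),'long az',az(b[3],b[0]),az(b[2],b[1]),[np.linalg.norm(b[i]-b[i-1]).round(4) for i in range(4)])
goto([.6225,.015,.0605],-75)
```

```text
box [0.6225 0.0143] short az -74.9 -75.5 long az 14.4 15.5 [np.float64(0.0542), np.float64(0.0534), np.float64(0.0547), np.float64(0.0544)]
brick [0.6212 0.0145] short az -73.7 -72.0 long az 17.1 18.4 [np.float64(0.1177), np.float64(0.0532), np.float64(0.1162), np.float64(0.0557)]
t 15.05 pos [0.6215 0.019  0.1338] jaw az -74.9 grip 0.0852 F [-0.6  0.3 -0.9]
shift units [ 2.44  0.15 -0.03] turn units [0.01 0.12 0.04]
```

>>> arm_command:
  delta_pos:
    - [0.5,0.1,0]
    - [0.7,0.05,0]
    - [0.7,0,0]
    - [0.3,0,0]
    - [0.1,0,0]
    - [0,0,0]
  rotation:
    - [0,0.12,0]
    - [0,0,0]
    - [0,0,0]
    - [0,0,0]
    - [0,0,0]
    - [0,0,0]
  gripper: -0.65

```text
clock: 15.65
position: [0.6188, 0.008, 0.063]
tool_rot: [-0.532, 1.567, 2.866]
force: [-0.2, 1.0, 0.6]
grip_width: 0.0704
```

Run:
```python
from h import *
goto([.6225,.0145,.0605],-75)
```

```text
t 15.65 pos [0.6188 0.008  0.063 ] jaw az -75.3 grip 0.0704 F [-0.2  1.   0.6]
shift units [ 0.08 -0.18 -0.17] turn units [-0.05  0.03  0.02]
```

>>> arm_command:
  delta_pos:
    - [0,-0.13,-0.12]
    - [0.05,-0.06,-0.05]
    - [0,0,0]
  rotation:
    - [0,0,0]
    - [0,0,0]
    - [0,0,0]

```text
clock: 15.95
position: [0.6235, 0.0152, 0.0635]
tool_rot: [-1.131, 1.569, 2.266]
force: [-0.2, 0.3, 0.6]
grip_width: 0.0707
```

>>> arm_command:
  delta_pos:
    - [0,0,0]
    - [0,0,0]
    - [0,0,0]
    - [0,0,0]
  rotation:
    - [0,0,0]
    - [0,0,0]
    - [0,0,0]
    - [0,0,0]
  gripper: 1
  grip_force: 25

```text
clock: 16.35
position: [0.6239, 0.0155, 0.0646]
tool_rot: [-2.213, 1.57, 1.186]
force: [-0.4, -0.2, 0.2]
grip_width: 0.0528
```

>>> arm_command:
  delta_pos:
    - [-0.3,0,0]
    - [-0.7,0,0]
    - [-0.8,0,0]
    - [-0.7,0,0]
    - [0,0,0]
  rotation:
    - [0,0,0]
    - [0,0,0]
    - [0,0,0]
    - [0,0,0]
    - [0,0,0]

```text
clock: 16.85
position: [0.6236, 0.0153, 0.144]
tool_rot: [-1.416, 1.57, 1.982]
force: [0.4, -0.6, -0.6]
grip_width: 0.0526
```

Run:
```python
from h import *
goto([.437,.245,.14],-96.5)
```

```text
t 16.85 pos [0.6236 0.0153 0.144 ] jaw az -75.3 grip 0.0526 F [ 0.4 -0.6 -0.6]
shift units [ 0.14 -8.98  4.07] turn units [3.53 0.   0.01]
```

>>> arm_command:
  delta_pos:
    - [0,-0.4,0.2]
    - [0,-0.8,0.4]
    - [0,-1,0.5]
    - [0,-1,0.5]
    - [0,-1,0.3]
    - [0,-0.5,0.2]
    - [0,0,0]
  rotation:
    - [0.5,0,0]
    - [1,0,0]
    - [1,0,0]
    - [1,0,0]
    - [0,0,0]
    - [0,0,0]
    - [0,0,0]

```text
clock: 17.55
position: [0.5534, 0.1548, 0.1447]
tool_rot: [-1.705, 1.57, 1.308]
force: [-0.4, -0.7, 0.3]
grip_width: 0.053
```

Run:
```python
from h import *
goto([.437,.245,.14],-96.3)
```

```text
t 17.55 pos [0.5534 0.1548 0.1447] jaw az -97.4 grip 0.053 F [-0.4 -0.7  0.3]
shift units [ 0.16 -2.48  4.23] turn units [-0.18 -0.    0.01]
```

>>> arm_command:
  delta_pos:
    - [0,-0.25,0.4]
    - [0,-0.5,0.8]
    - [0,-0.6,1]
    - [0,-0.6,1]
    - [0,-0.4,0.8]
    - [0,-0.1,0.2]
    - [0,0,0]
  rotation:
    - [-0.15,0,0]
    - [0,0,0]
    - [0,0,0]
    - [0,0,0]
    - [0,0,0]
    - [0,0,0]
    - [0,0,0]

```text
clock: 18.25
position: [0.4304, 0.2409, 0.144]
tool_rot: [1.129, 1.57, -2.125]
force: [-0.6, 0.3, -0.7]
grip_width: 0.0527
```

Run:
```python
from h import *
im,p=grab('wrist','w10'); goto([.437,.245,.0246],-96.3)
hsv=cv2.cvtColor(im,cv2.COLOR_RGB2HSV)
m=cv2.inRange(hsv,(5,60,60),(28,255,255))
for c in comps(m,200): print('wood',c.mean(0).round(0),cv2.boundingRect(c),rect(p,c,.005))
cv2.imwrite('pics/w10c.png',cv2.resize(im[60:384,90:430,::-1],None,fx=1.7,fy=1.7))
```

```text
t 18.3 pos [0.4308 0.2406 0.144 ] jaw az -96.5 grip 0.0528 F [0.3 0.4 0.1]
shift units [ 3.98 -0.17 -0.19] turn units [-0.04  0.   -0.01]
wood [128. 369.] (103, 347, 42, 37) (array([0.2412, 0.4066]), np.float64(0.0496), np.float64(0.0432), 'long az', np.float64(165.2))
wood [259. 329.] (190, 306, 135, 46) (array([0.2655, 0.2587]), np.float64(0.1356), np.float64(0.0562), 'long az', np.float64(89.3))
wood [496. 305.] (468, 288, 44, 47) (array([0.2664, 0.0223]), np.float64(0.0569), np.float64(0.0424), 'long az', np.float64(6.9))
wood [  8. 315.] (0, 268, 32, 92) (array([0.3162, 0.5004]), np.float64(0.1135), np.float64(0.0299), 'long az', np.float64(159.8))
wood [494. 149.] (471, 127, 41, 49) (array([0.4327, 0.0379]), np.float64(0.0427), np.float64(0.0335), 'long az', np.float64(6.9))
wood [252. 159.] (201, 126, 103, 68) (array([0.4483, 0.2425]), np.float64(0.0854), np.float64(0.059), 'long az', np.float64(83.5))
wood [ 57. 177.] (0, 87, 110, 168) (array([0.4583, 0.4129]), np.float64(0.1473), np.float64(0.0692), 'long az', np.float64(176.3))
wood [378.  87.] (370, 49, 17, 76) (array([0.4962, 0.1342]), np.float64(0.0581), np.float64(0.0125), 'long az', np.float64(0.4))
```

View pics/w10c.png

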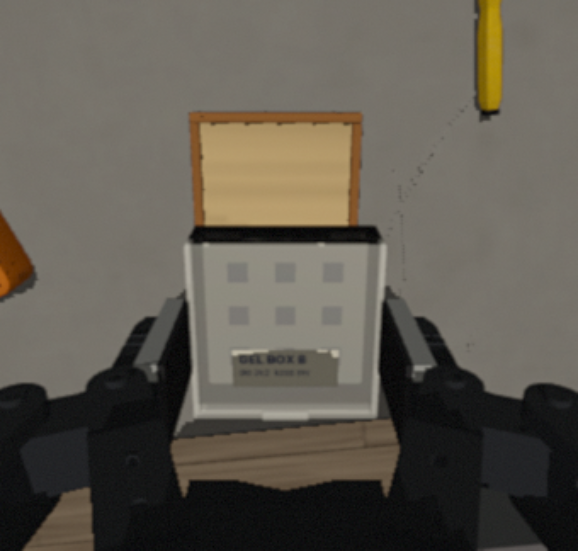

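>>> arm_command:
  delta_pos:
    - [0.4,-0.08,-0.1]
    - [0.7,-0.04,-0.1]
    - [0.8,0,0]
    - [0.8,0,0]
    - [0.6,0,0]
    - [0.25,0,0]
    - [0,0,0]
  rotation:
    - [0,0,0]
    - [0,0,0]
    - [0,0,0]
    - [0,0,0]
    - [0,0,0]
    - [0,0,0]
    - [0,0,0]

```text
clock: 19.0
position: [0.4441, 0.2379, 0.0292]
tool_rot: [2.367, 1.568, -0.898]
force: [0.1, -0.2, -0.6]
grip_width: 0.0524
```

Run:
```python
from h import *
goto([.437,.2435,.0246],-96.5)
```

```text
t 19.0 pos [0.4441 0.2379 0.0292] jaw az -97.1 grip 0.0524 F [ 0.1 -0.2 -0.6]
shift units [ 0.15 -0.16  0.26] turn units [-0.09 -0.02 -0.02]
```

>>> arm_command:
  delta_pos:
    - [0,-0.12,0.16]
    - [0.08,-0.06,0.1]
    - [0.06,0,0]
    - [0,0,0]
  rotation:
    - [-0.08,0,0]
    - [0,0,0]
    - [0,0,0]
    - [0,0,0]

```text
clock: 19.4
position: [0.4378, 0.2449, 0.0263]
tool_rot: [3.032, 1.566, -0.225]
force: [0.5, 0.2, -0.1]
grip_width: 0.0528
```

Run:
```python
from h import *
goto([.437,.2435,.0246],-96.5)
```

```text
t 19.4 pos [0.4378 0.2449 0.0263] jaw az -96.6 grip 0.0528 F [ 0.5  0.2 -0.1]
shift units [0.06 0.05 0.02] turn units [-0.01 -0.04 -0.  ]
```

>>> arm_command:
  delta_pos:
    - [0.06,0.03,0]
    - [0.03,0,0]
    - [0,0,0]
  rotation:
    - [0,-0.04,0]
    - [0,0,0]
    - [0,0,0]

```text
clock: 19.7
position: [0.4381, 0.2441, 0.0243]
tool_rot: [-2.849, 1.57, 0.177]
force: [0.4, -0.1, 0.2]
grip_width: 0.0526
```

>>> arm_command:
  delta_pos:
    - [0,0,0]
    - [0,0,0]
    - [0,0,0]
    - [-0.3,0,0]
    - [-0.7,0,0]
    - [-1,0,0]
    - [-1,0,0]
    - [-1,0,0]
    - [0,0,0]
  rotation:
    - [0,0,0]
    - [0,0,0]
    - [0,0,0]
    - [0,0,0]
    - [0,0,0]
    - [0,0,0]
    - [0,0,0]
    - [0,0,0]
    - [0,0,0]
  gripper: -0.8

```text
clock: 20.6
position: [0.4377, 0.2436, 0.1512]
tool_rot: [2.504, 1.57, -0.752]
force: [-0.1, 0.3, -0.9]
grip_width: 0.0771
```

Run:
```python
from h import *
im,p=grab('wrist','w11'); goto([.620,.0145,.15],-73)
cv2.imwrite('pics/w11c.png',cv2.resize(im[60:320,90:430,::-1],None,fx=2,fy=2))
```

```text
t 20.65 pos [0.4372 0.2433 0.1496] jaw az -96.6 grip 0.0763 F [ 0.3 -0.5  1. ]
shift units [-0.01  6.88 -6.93] turn units [-3.93  0.01 -0.01]
```

View pics/w11c.png

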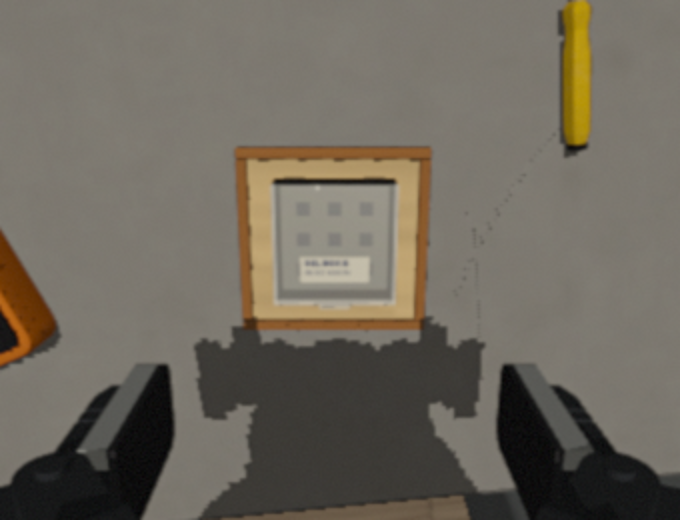

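>>> arm_command:
  delta_pos:
    - [0,0.35,-0.3]
    - [0,0.7,-0.55]
    - [0,0.8,-0.8]
    - [0,0.8,-0.85]
    - [0,0.8,-0.9]
    - [0,0.8,-0.9]
    - [0,0.8,-0.9]
    - [0,0.8,-0.8]
    - [0,0.5,-0.5]
    - [0,0,0]
  rotation:
    - [-0.5,0,0]
    - [-0.8,0,0]
    - [-0.9,0,0]
    - [-0.9,0,0]
    - [-0.8,0,0]
    - [0,0,0]
    - [0,0,0]
    - [0,0,0]
    - [0,0,0]
    - [0,0,0]
  gripper: -1

```text
clock: 21.65
position: [0.6638, 0.0866, 0.1423]
tool_rot: [0.017, 1.56, -2.81]
force: [-0.6, -0.1, -0.8]
grip_width: 0.0856
```

Run:
```python
from h import *
im,p=grab('wrist','w12'); goto([.620,.0145,.14],-73)
g=cv2.cvtColor(im,cv2.COLOR_RGB2HSV)
d=cv2.inRange(g,(0,0,0),(180,255,48)); d=cv2.morphologyEx(d,cv2.MORPH_CLOSE,np.ones((5,5)))
for c in comps(d,600): print(cv2.boundingRect(c),rect(p,c,.042))
```

```text
t 21.7 pos [0.6626 0.0875 0.1421] jaw az -71.9 grip 0.0853 F [-0.6  0.1 -0.9]
shift units [0.1  1.87 2.1 ] turn units [0.18 0.11 0.  ]
(0, 186, 512, 198) (array([0.575 , 0.0595]), np.float64(0.3874), np.float64(0.2018), 'long az', np.float64(108.0))
(0, 177, 35, 31) (array([0.6072, 0.261 ]), np.float64(0.0256), np.float64(0.0247), 'long az', np.float64(108.0))
(262, 12, 75, 78) (array([0.7638, 0.0904]), np.float64(0.047), np.float64(0.044), 'long az', np.float64(89.2))
```

>>> arm_command:
  delta_pos:
    - [0,0.4,0.4]
    - [0,0.7,0.8]
    - [0,0.6,0.7]
    - [0,0.2,0.2]
    - [0,0,0]
  rotation:
    - [0.18,0.1,0]
    - [0,0,0]
    - [0,0,0]
    - [0,0,0]
    - [0,0,0]

```text
clock: 22.2
position: [0.6132, 0.0166, 0.1394]
tool_rot: [-0.488, 1.564, 2.955]
force: [-0.3, -0.2, -0.3]
grip_width: 0.0852
```

Run:
```python
from h import *
im,p=grab('wrist','w13'); goto([.619,.0145,.024],-73)
g=cv2.cvtColor(im,cv2.COLOR_RGB2HSV)
d=cv2.inRange(g,(0,0,0),(180,255,48)); d[:, :190]=0; d[:,330:]=0; d[300:]=0; d=cv2.morphologyEx(d,cv2.MORPH_OPEN,np.ones((7,7)))
for c in comps(d,600): print(cv2.boundingRect(c),rect(p,c,.042))
```

```text
t 22.25 pos [0.6135 0.0173 0.1394] jaw az -72.7 grip 0.0855 F [ 0.   0.1 -0.1]
shift units [ 3.84  0.16 -0.17] turn units [0.05 0.06 0.03]
(237, 140, 52, 66) (array([0.6295, 0.0177]), np.float64(0.0495), np.float64(0.0365), 'long az', np.float64(18.9))
(223, 105, 77, 151) (array([0.6203, 0.016 ]), np.float64(0.1166), np.float64(0.0526), 'long az', np.float64(19.5))
```

>>> arm_command:
  delta_pos:
    - [0.4,0.05,-0.1]
    - [0.8,0.05,-0.05]
    - [0.8,0,0]
    - [0.8,0,0]
    - [0.5,0,0]
    - [0.2,0,0]
    - [0,0,0]
  rotation:
    - [0.2,0.06,0]
    - [0,0,0]
    - [0,0,0]
    - [0,0,0]
    - [0,0,0]
    - [0,0,0]
    - [0,0,0]

```text
clock: 22.95
position: [0.6213, 0.0248, 0.0266]
tool_rot: [-2.092, 1.563, 1.332]
force: [-0.3, -0.9, 0.3]
grip_width: 0.0852
```

Run:
```python
from h import *
goto([.619,.0155,.024],-71.5)
```

```text
t 22.95 pos [0.6213 0.0248 0.0266] jaw az -73.8 grip 0.0852 F [-0.3 -0.9  0.3]
shift units [0.08 0.28 0.16] turn units [-0.39 -0.04  0.06]
```

>>> arm_command:
  delta_pos:
    - [0,0.18,0.1]
    - [0.05,0.12,0.06]
    - [0.02,0.03,0]
    - [0,0,0]
  rotation:
    - [-0.35,0,0.06]
    - [0,0,0]
    - [0,0,0]
    - [0,0,0]

```text
clock: 23.35
position: [0.6211, 0.0129, 0.0268]
tool_rot: [2.962, 1.563, 0.142]
force: [0.9, 0.3, 0.3]
grip_width: 0.0854
```

Run:
```python
from h import *
goto([.619,.0155,.024],-71.5)
```

```text
t 23.35 pos [0.6211 0.0129 0.0268] jaw az -71.5 grip 0.0854 F [0.9 0.3 0.3]
shift units [ 0.09 -0.1   0.04] turn units [-0.01 -0.07 -0.01]
```

>>> arm_command:
  delta_pos:
    - [0.08,-0.07,0.03]
    - [0.02,0,0]
    - [0,0,0]
  rotation:
    - [0,-0.07,0]
    - [0,0,0]
    - [0,0,0]

```text
clock: 23.65
position: [0.6199, 0.0147, 0.0244]
tool_rot: [2.06, 1.569, -0.76]
force: [-0.2, -0.1, -0.6]
grip_width: 0.0854
```

>>> arm_command:
  delta_pos:
    - [0,0,0]
    - [0,0,0]
    - [0,0,0]
    - [0,0,0]
    - [0,0,0]
  rotation:
    - [0,0,0]
    - [0,0,0]
    - [0,0,0]
    - [0,0,0]
    - [0,0,0]
  gripper: 1
  grip_force: 60

```text
clock: 24.15
position: [0.6199, 0.015, 0.0246]
tool_rot: [2.151, 1.569, -0.669]
force: [-0.6, -0.6, 1.2]
grip_width: 0.0571
```

Run:
```python
from h import *
goto([.619,.0155,.024],-71.5)
```

```text
t 24.15 pos [0.6199 0.015  0.0246] jaw az -71.6 grip 0.0571 F [-0.6 -0.6  1.2]
shift units [ 0.02 -0.02  0.03] turn units [-0.01 -0.01 -0.01]
```

>>> arm_command:
  delta_pos:
    - [-0.2,0,0]
    - [-0.6,0,0]
    - [-0.8,0,0]
    - [-0.8,0,0]
    - [-0.4,0,0]
    - [0,0,0]
  rotation:
    - [0,0,0]
    - [0,0,0]
    - [0,0,0]
    - [0,0,0]
    - [0,0,0]
    - [0,0,0]
  grip_force: 80

```text
clock: 24.75
position: [0.618, 0.015, 0.1106]
tool_rot: [0.125, 1.567, -2.695]
force: [0.4, 0.6, -4.8]
grip_width: 0.0569
```

Run:
```python
from h import *
goto([.61,-.195,.11],-82)
```

```text
t 24.75 pos [0.618  0.015  0.1106] jaw az -71.5 grip 0.0569 F [ 0.4  0.6 -4.8]
shift units [0.03 6.55 2.47] turn units [ 1.74  0.03 -0.01]
```

>>> arm_command:
  delta_pos:
    - [0,0.4,0.1]
    - [0,0.8,0.25]
    - [0,0.9,0.2]
    - [0,1,0.15]
    - [0,1,0.15]
    - [0,1,0.15]
    - [0,1,0.15]
    - [0,0.6,0.1]
    - [0,0.2,0]
    - [0,0,0]
  rotation:
    - [0.3,0,0]
    - [0.7,0,0]
    - [0.7,0,0]
    - [0,0,0]
    - [0,0,0]
    - [0,0,0]
    - [0,0,0]
    - [0,0,0]
    - [0,0,0]
    - [0,0,0]

```text
clock: 25.75
position: [0.6063, -0.22, 0.1]
tool_rot: [0.149, 1.552, -2.892]
force: [0.5, 0.3, -4.3]
grip_width: 0.0566
```

Run:
```python
from h import *
im,p=grab('wrist','w14'); goto([.61,-.195,.0266],-82)
hsv=cv2.cvtColor(im,cv2.COLOR_RGB2HSV)
m=cv2.inRange(hsv,(5,60,60),(28,255,255))
for c in comps(m,150): print('wood',c.mean(0).round(0),cv2.boundingRect(c),rect(p,c,.005))
cv2.imwrite('pics/w14c.png',cv2.resize(im[60:384,90:430,::-1],None,fx=1.7,fy=1.7))
```

```text
t 25.8 pos [ 0.6062 -0.2193  0.1   ] jaw az -84.2 grip 0.0565 F [-0.  -0.8 -4.8]
shift units [ 2.44 -0.8  -0.25] turn units [-0.37  0.18 -0.02]
wood [205. 135.] (154, 69, 130, 178) (array([ 0.6256, -0.1924]), np.float64(0.1282), np.float64(0.0848), 'long az', np.float64(9.2))
```

View pics/w14c.png

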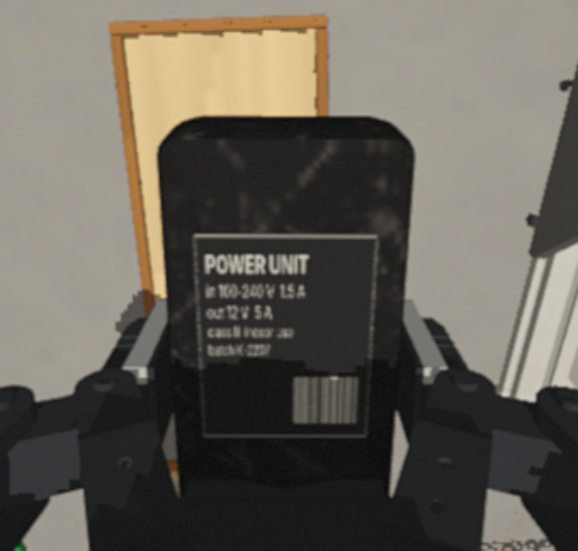

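Run:
```python
from h import *
p=optics.camera_params('wrist'); p['rotation']=Ro.from_euler('xyz',p['rotation']).as_matrix()
f=lambda u,v,z: onplane(p,u/1.7+90,v/1.7+60,z)[:2]
a,b=f(110,24,.005),f(327,16,.005); l=f(147,290,.004)
print(a,b,np.linalg.norm(a-b)); e=(a-b)/np.linalg.norm(a-b); az=np.degrees(np.arctan2(e[1],e[0]))-90
az2=np.degrees(np.arctan2(*(a-l)[::-1])); print('az',az,az2)
az=(az+az2)/2
n=np.array([np.cos(np.radians(az)),np.sin(np.radians(az))]); c=(a+b)/2-n*.0785; print('centre',c)
t=c+n*.0047
goto([t[0],t[1],.09],az-90)
```

```text
[ 0.68282577 -0.14411815] [ 0.69417828 -0.22790762] 0.08455503644766901
az 7.715935588526392 8.21102171307538
centre [ 0.61075904 -0.19688842]
t 25.8 pos [ 0.6062 -0.2193  0.1   ] jaw az -84.2 grip 0.0565 F [-0.  -0.8 -4.8]
shift units [ 0.32 -0.74 -0.39] turn units [-0.36  0.18 -0.02]
```

>>> arm_command:
  delta_pos:
    - [0,-0.35,-0.2]
    - [0.3,-0.35,-0.18]
    - [0.5,-0.05,0]
    - [0.4,0,0]
    - [0,0,0]
  rotation:
    - [-0.36,0.18,0]
    - [0,0,0]
    - [0,0,0]
    - [0,0,0]
    - [0,0,0]

```text
clock: 26.3
position: [0.6159, -0.1878, 0.0597]
tool_rot: [-2.679, 1.569, 0.61]
force: [-0.8, -0.3, -4.5]
grip_width: 0.0566
```

Run:
```python
from h import *
goto([.6160,-.196,.0266],-82)
```

```text
t 26.3 pos [ 0.6159 -0.1878  0.0597] jaw az -81.6 grip 0.0566 F [-0.8 -0.3 -4.5]
shift units [1.1  0.27 0.04] turn units [ 0.07 -0.01  0.01]
```

>>> arm_command:
  delta_pos:
    - [0.2,0.18,0.03]
    - [0.3,0.1,0]
    - [0.3,0,0]
    - [0.15,0,0]
    - [0,0,0]
  rotation:
    - [0.07,0,0]
    - [0,0,0]
    - [0,0,0]
    - [0,0,0]
    - [0,0,0]

```text
clock: 26.8
position: [0.6159, -0.1981, 0.028]
tool_rot: [-2.334, 1.57, 0.946]
force: [-0.1, 0.0, -4.0]
grip_width: 0.0569
```

Run:
```python
from h import *
goto([.6160,-.196,.0266],-82)
```

```text
t 26.8 pos [ 0.6159 -0.1981  0.028 ] jaw az -82.1 grip 0.0569 F [-0.1  0.  -4. ]
shift units [ 0.05 -0.07 -0.01] turn units [-0.01 -0.    0.  ]
```

>>> arm_command:
  delta_pos:
    - [0.03,-0.05,0]
    - [0.03,0,0]
    - [0.02,0,0]
    - [0,0,0]
  rotation:
    - [0,0,0]
    - [0,0,0]
    - [0,0,0]
    - [0,0,0]

```text
clock: 27.2
position: [0.616, -0.1964, 0.0271]
tool_rot: [2.931, 1.57, -0.073]
force: [0.6, -0.9, -5.3]
grip_width: 0.0568
```

>>> arm_command:
  delta_pos:
    - [0.05,0,0]
    - [0.04,0,0]
    - [0,0,0]
  rotation:
    - [0,0,0]
    - [0,0,0]
    - [0,0,0]

```text
clock: 27.5
position: [0.6165, -0.1964, 0.0272]
tool_rot: [2.645, 1.569, -0.359]
force: [-0.4, -0.9, -4.1]
grip_width: 0.0568
```

>>> arm_command:
  delta_pos:
    - [0.1,0,0]
    - [0,0,0]
  rotation:
    - [0,0,0]
    - [0,0,0]

```text
clock: 27.7
position: [0.6171, -0.1964, 0.0274]
tool_rot: [2.596, 1.567, -0.408]
force: [-0.0, 0.3, -3.6]
grip_width: 0.0563
```

>>> arm_command:
  delta_pos:
    - [0,0,0]
    - [0,0,0]
    - [0,0,0]
    - [0,0,0]
    - [-0.3,0,0]
    - [-0.7,0,0]
    - [-1,0,0]
    - [-1,0,0]
    - [-1,0,0]
    - [0,0,0]
  rotation:
    - [0,0,0]
    - [0,0,0]
    - [0,0,0]
    - [0,0,0]
    - [0,0,0]
    - [0,0,0]
    - [0,0,0]
    - [0,0,0]
    - [0,0,0]
    - [0,0,0]
  gripper: -1

```text
clock: 28.7
position: [0.617, -0.196, 0.1536]
tool_rot: [2.753, 1.566, -0.25]
force: [0.9, 0.0, -0.6]
grip_width: 0.0854
```

>>> arm_command:
  delta_pos:
    - [-0.5,0,0]
    - [-0.5,0,0.5]
    - [-0.5,0,0.5]
    - [0,0,0.5]
    - [0,0,0]
  rotation:
    - [0,0,0]
    - [0,0,0]
    - [0,0,0]
    - [0,0,0]
    - [0,0,0]

```text
clock: 29.2
position: [0.5708, -0.2021, 0.2021]
tool_rot: [2.739, 1.564, -0.264]
force: [0.4, 0.5, -0.6]
grip_width: 0.0857
```

Run:
```python
from h import *
im,p=grab('wrist','w15'); goto([.6160,-.196,.2],-82)
hsv=cv2.cvtColor(im,cv2.COLOR_RGB2HSV)
m=cv2.inRange(hsv,(5,60,60),(28,255,255))
for c in comps(m,300): print('wood',c.mean(0).round(0),cv2.boundingRect(c),rect(p,c,.005))
r=np.hstack([im[:,90:430,::-1]]); cv2.imwrite('pics/w15c.png',cv2.resize(im[:,:,::-1],(800,600)))
```

```text
t 29.25 pos [ 0.5719 -0.2018  0.2023] jaw az -82.0 grip 0.0852 F [ 0.5 -0.8  0.2]
shift units [ 0.09  0.01 -1.48] turn units [-0.   -0.07 -0.03]
wood [224. 275.] (191, 245, 67, 60) (array([ 0.4354, -0.1821]), np.float64(0.0768), np.float64(0.0764), 'long az', np.float64(144.3))
wood [ 37. 255.] (16, 238, 40, 35) (array([0.4329, 0.0356]), np.float64(0.0461), np.float64(0.0409), 'long az', np.float64(139.5))
wood [256. 119.] (212, 43, 91, 158) (array([ 0.6117, -0.197 ]), np.float64(0.1574), np.float64(0.0854), 'long az', np.float64(10.2))
```

View pics/w15c.png

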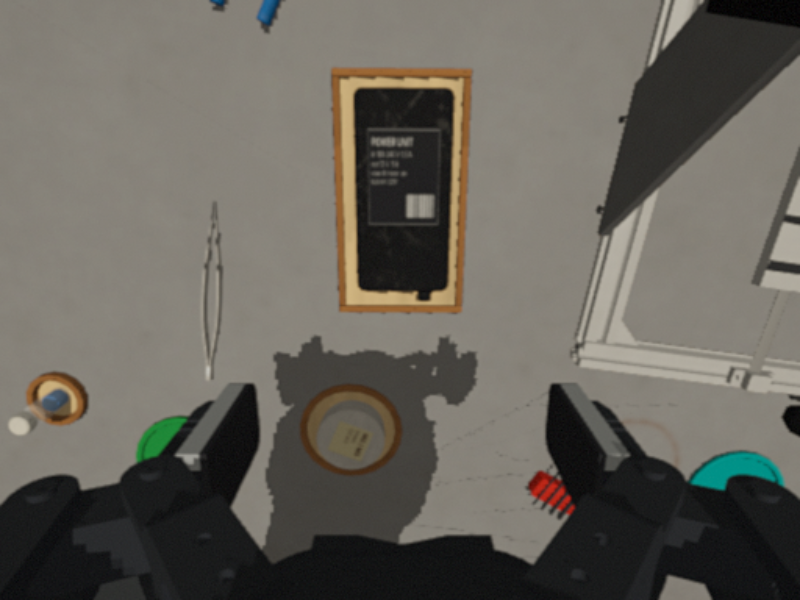

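```bash
python3 -c "
from workcell import bot; print(bot.job_done())"
```

```text
the job is handed in; nothing more can be done
None
```

I took the pile apart from the top down: vial into the cup, tin into the round tray, box into the square tray, then brick into the long tray. I handed the job in at about 29 s of the 115 s allowed.

**Placing:** The wrist picture after each release shows each thing flat or upright inside its rim.
- **Vial:** measured about 2–3 mm from the cup's centre.
- **Tin, box and brick:** judged by eye as near centre, clear of the rims all round. I did not measure their offsets.

**Contact and bystanders:** The tool force never read more than a few newtons, the most being the brick's own weight. The gripper was open and well clear at hand-in. Nothing came near the dropper bottle, but I took no last picture of it.

**Not settled:**
- **Brick height:** before release, the arm stopped about 0.8 mm above the height I expected for full seating. I took this as contact with the tray floor. The last picture shows the brick flat, but I did not measure its height.
- **Brick angle:** the readings of its direction on the desk spread from 17° to 19.5°. The jaws squared it up when they closed.

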